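# Zero the bench scale and tip the punch blanks into its pan

## Robot

A 6-joint arm with a two-finger parallel gripper is mounted at the origin on the work surface. World frame = base frame: x ahead of the robot, y to its left, z up, the work surface at z = 0. Lengths are in m, angles in rad, forces in N, time in s.
With the tool pointing down it reaches from about 0.425 to 0.95 m from the base axis. Payload 3.5 kg.
Tool frame: the origin (TCP) lies midway between the tips of the shut fingers; the grasp point (between the pads) lies 19 mm behind it; z points along the fingers, y is the line along which they close (so a half turn about z gives the same grasp; the last joint's range is limited). The gripper opens to 85 mm and grips with 20 to 120 N. Pads are 22 mm wide; open, the fingers measure 114 mm over their backs; the gripper's body (76 mm by 85 mm) begins 54 mm behind the grasp point. The pads swing forward as they close: fully open they stand 13 mm farther back than shut.
Start: joints at [-1.344, 0.286, 1.577, -0, 1.279, -0.15], TCP at [0.248, -0.628, 0.231] pointing down, gripper open.
Joint ranges: [-2.77, 2.77], [-0.9, 2.22], [0.21, 2.48], [-1.53, 4.67], [0.24, 2.81], [-2.84, 2.84]. Speed limits (rad/s): [2.79, 2.79, 3.14, 3.14, 3.14, 3.14].

## Interface

Orientations are given as a unit quaternion [x, y, z, w].
In Python, from plant import ctrl gives the robot as it stands.
- The arm moves only by the tool move_arm, never from a script. Its argument "plan" is a list of rows, each an object of numbers: "x", "y", "z": the shift along the tool's x, y, z in m; "yaw": the turn about the tool's z in rad; "fingers": the closure, from 0 (fully open) to 1 (shut). In form: [{"x": .., "y": .., "z": .., "yaw": .., "fingers": ..}, ...]. A call has 1 to 5 rows; each row is the pose to reach, as a shift and turn from the pose commanded when the call began, along the tool's axes at that moment; what a row does not reach only later rows make up. A row lasts 1/10 s, in which the tool goes at most 50 mm and 8.59 degrees, less where a joint would pass 70% of its speed; a pose out of reach is approached as far as the arm can. A call with a gripper value outside its range is refused whole. The fingers move at their own pace and stop on an object; "force" is the grip in N (left out, the last holds). Time passes only in rows, so rows that repeat a pose let the fingers close. It gives the time, the measured TCP pose, the force, the opening and the grip force at its end, in the units of the state.
- ctrl.get_state(): the state, without advancing time (a new reading comes with each control period).
- ctrl.read_camera(name): name is "side" or "top" or "wrist"; returns the picture (420x560x3 uint8, red, green, blue); there is no depth.
- ctrl.camera_model(name): a dict with "intrinsics" (3x3 intrinsics, pixels), "distortion" ([k1, k2, p1, p2, k3] as OpenCV has them; the pictures are not rectified), "cam_to_world" (4x4, takes a point from camera to world coordinates); the wrist camera has in their place "tool_from_camera" (4x4, takes a point from camera to tool coordinates, whose origin is the TCP and whose axes are the flange's). Camera axes: x right, y up, looking along -z (the intrinsics and any distortion apply to the point x, -y, -z); pixel columns grow to the right and rows downward; lengths in m; the calibration is good to about 2 mm. A picture is of the moment at which its call begins: read the wrist's pose just before it. camera_model takes no time and is no camera call.
- ctrl.sign_off(): hands the job in; it is judged then, once.
The state is a dict: "time": time; "qpos": joint angles; "dq": joint speeds; "joint_efforts": joint torques, N m; "eef_pos": TCP position; "tcp_rot": TCP orientation; "contact_force": force on the tool from outside, world axes, zero at the start; "wrist_torque": the same for the moment, N m; "opening": opening from 0.0 (shut) to 1.0 (fully open); "finger_force": force on a finger pad.
Only numpy, scipy, OpenCV 4.12 (cv2) and the standard library are available. Lean on these libraries where they do the work, as an engineer would, in place of code of your own. Each camera call takes 0.05 s, during which the arm holds its last target. There are 200 camera calls.

## Task

Weigh the batch of punch blanks: first turn the scale's tare knob so its pointer stands on the zero mark, then tip the hinged tray up by the bar at its rear so that all three blanks slide off into the scale's pan, and let the tray back down to level. Do not touch the blanks with the gripper, leave the knob on zero, and leave the hammer, the clamp and the block of punches where they are.

Things in the scene. Friction and masses are not known exactly. Their poses are not given: they have to be found in the camera images.
- scale: Grey bench scale, fixed; origin on the bench. Its y axis runs along it: tare knob at y = -122 mm, pan centre at y = +45 mm; x is roughly the robot's x. Body 200 x 280 x 43 mm high. An open steel pan (210 mm in x, 200 mm in y, walls 4 mm thick, 45 mm high, rim 91 mm above the bench) is fixed on it. The tray empties into the pan from its +y side.
- pan_floor (a point): Centre of the pan's inner floor, 50 mm above the bench; axes as the scale's. Inside is 202 mm (x) by 192 mm (y).
- tare_grip (a point): Grip point of the tare knob, on its upright axis, 73 mm above the bench. The knob is a black bar 56 mm long, 14 mm thick, from 58 to 84 mm above the bench, on a round skirt 58 mm across. This point's x axis lies along the bar and turns with it; the white pointer is at the bar's -x end. Below is a white dial 100 mm across with ticks every 15 degrees.
- zero_mark (a point): The zero mark of the dial: longest tick, with a black diamond stud (origin, 56 mm from the knob's axis, 49 mm above the bench) on the dial's edge towards the scale's -x, the robot side.
- tare (a joint): Tare knob angle, rad: 0 = pointer on the zero mark (bar along the scale's x), positive = turned anticlockwise seen from above; stops at -1.6 and 1.6; starts at +0.5 to +1.3. Light friction (0.05 N m), stays where it is left.
- stand: Grey fixed stand of the tilting tray; origin on the bench straight below the middle of the tray's hinge line. Its +y axis points from the hinge to the tray's rear (away from the pan); its x axis is along the hinge. It is nearly parallel to the scale. Top of its side arms 120 mm above the bench.
- tray_hinge (a point): Middle of the tray's hinge line, 115 mm above the bench, level with the tray floor's top face; turns with the tray (x along the hinge, y to the rear). Aluminium tray, inside 160 mm wide (x), walls 24 mm high at both sides and rear, rear wall's inner face 150 mm behind the hinge; open front lip 20 mm before the hinge, over the pan.
- tray_bar (a point): Middle of the tray's lifting bar, a round steel bar of 12 mm diameter parallel to the hinge, 195 mm behind the hinge and 12 mm above the tray floor's upper face (127 mm above the bench when level). It is carried by two side arms, 122 mm apart inside; the rear wall stands 41 mm before the bar's centre, and nothing is behind it.
- tray (a joint): Tray tilt, rad: 0 = level, resting on the stand; positive = rear lifted, lip down; stop at 1.0. The tray (about 0.4 kg) falls back to level by itself when let go. The blanks start to slide between about 0.45 and 0.65 rad.
- blank0: Steel punch blank lying in the tray, one of three alike: square shank 18 x 18 mm, 48 mm long, and a round nose 14 mm across, 22 mm long, 70 mm in all; about 150 g. Origin at its middle; x along its length, nose to +x.
- blank1: Steel punch blank lying in the tray, one of three alike: square shank 18 x 18 mm, 48 mm long, and a round nose 14 mm across, 22 mm long, 70 mm in all; about 150 g. Origin at its middle; x along its length, nose to +x.
- blank2: Steel punch blank lying in the tray, one of three alike: square shank 18 x 18 mm, 48 mm long, and a round nose 14 mm across, 22 mm long, 70 mm in all; about 150 g. Origin at its middle; x along its length, nose to +x.
- hammer: Bystander: hammer, 260 mm long, lying on the bench; origin under its middle.
- punch_block: Bystander: wooden block 120 x 70 x 40 mm with small punches standing in it, 75 mm high in all; origin under its centre.
- clamp: Bystander: small dark C-clamp lying flat, about 110 x 115 mm, 16 mm high; origin under its middle.
Not all that is in view belongs to the job. What is shaped like the blank0 but red is not meant.

How it is judged:
On the way, in this order (a step that is already met when the one before it is completed fails the run):
1. the tare pointer stands on zero (within 0.08 rad) for 0.3 s (value of joint tare between -0.08 and 0.08 rad), for 0.3 s.
2. all three blanks lie in the scale's pan (x of blank0 in the frame of pan_floor between -0.101 and 0.101 m and y of blank0 in the frame of pan_floor between -0.096 and 0.096 m and z of each of blank0, blank1, blank2 in the frame of pan_floor below 0.04 m and x of blank1 in the frame of pan_floor between -0.101 and 0.101 m and y of blank1 in the frame of pan_floor between -0.096 and 0.096 m and x of blank2 in the frame of pan_floor between -0.101 and 0.101 m and y of blank2 in the frame of pan_floor between -0.096 and 0.096 m), for 0.3 s.
At the end, for the whole second after the job is handed in: The tare pointer is within 0.08 rad of zero; the middles of all three blanks are inside the pan and less than 40 mm above its floor, at rest (under 20 mm/s); the tray is back down, within 0.05 rad of level (all of step 1 and all of step 2 and value of joint tray below 0.05 rad and linear speed of each of blank0, blank1, blank2 below 0.02 m/s); the robot touches nothing.
It fails at once if the gripper's fingers push on a blank (over 1 N) (contact force between the fingers and blank0 above 1 N or contact force between the fingers and blank1 above 1 N or contact force between the fingers and blank2 above 1 N).
It fails at once if the hammer, punch block or clamp is moved more than 20 mm (distance of any of hammer, punch_block, clamp from where it was at the start of the episode above 0.02 m).
It also fails if it takes over 56 s, if anything falls off the work surface, if the arm or the gripper's body presses on something with over 40 N, if the wrist force passes 120 N, or if a joint passes its speed limit or range.

## Working session

There is one attempt and no reset: what is moved stays moved. The work goes in short steps, Python scripts to look and compute and a tool call to move; the robot and the scene stay as the last step left them, time stands still between calls to the robot, and variables do not carry over. Pictures are saved under pics/ and viewed, at most 11 in all, crops included, and the job is handed in when it is done.

Besides the shell and the picture viewer there is one more tool, called after "Request:" by a JSON object that holds its "method" and its "body", one argument or row to a line. move_arm: Moves the arm, as the interface text tells. Its arguments: {"type":"object","properties":{"plan":{"type":"array"},"force":{"type":"number"}},"required":["plan"]}

```bash
mkdir -p pics; python3 - <<'E'
from plant import ctrl
import cv2,numpy as np
s=ctrl.get_state();print(s['time'],s['eef_pos'],s['tcp_rot'],s['opening'])
for n in('top','side'):
    cv2.imwrite(f'pics/{n}0.png',ctrl.read_camera(n)[:,:,::-1])
    m=ctrl.camera_model(n);print(n,{k:np.round(v,4).tolist() for k,v in m.items()})
print(np.round(ctrl.camera_model('wrist')['tool_from_camera'],3).tolist())
E
```

```text
0.0 [ 0.24822736 -0.62697904  0.22990057] [ 9.82309601e-01  1.87260105e-01 -4.28647975e-05 -1.22454776e-03] 0.9978315019684763
top {'intrinsics': [[480.9373, 0.0, 277.8132], [0.0, 480.9373, 210.7178], [0.0, 0.0, 1.0]], 'distortion': [0.0291, 0.0, 0.0, 0.0, 0.0], 'cam_to_world': [[-0.0104, 0.9879, -0.1548, 0.4134], [-0.9998, -0.0126, -0.0134, 0.0114], [-0.0151, 0.1546, 0.9879, 1.4463], [0.0, 0.0, 0.0, 1.0]]}
side {'intrinsics': [[545.4143, 0.0, 278.1708], [0.0, 545.4143, 204.9149], [0.0, 0.0, 1.0]], 'distortion': [-0.0863, 0.0, 0.0, 0.0, 0.0], 'cam_to_world': [[0.9332, 0.2244, -0.2805, 0.0544], [-0.3592, 0.5794, -0.7316, -1.4377], [-0.0017, 0.7835, 0.6214, 1.3338], [0.0, 0.0, 0.0, 1.0]]}
[[-0.0, 0.956, 0.293, 0.076], [1.0, -0.0, 0.002, 0.001], [0.002, 0.293, -0.956, -0.143], [0.0, 0.0, 0.0, 1.0]]
```

View pics/top0.png

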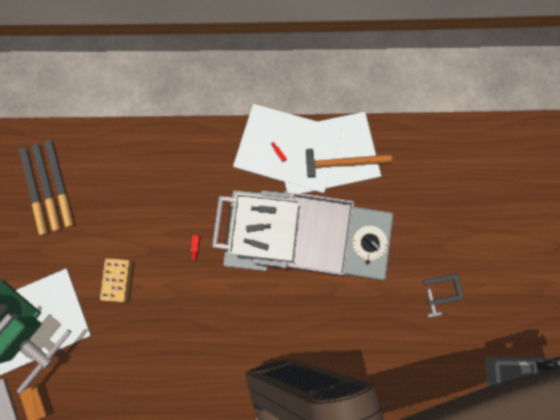

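View pics/side0.png

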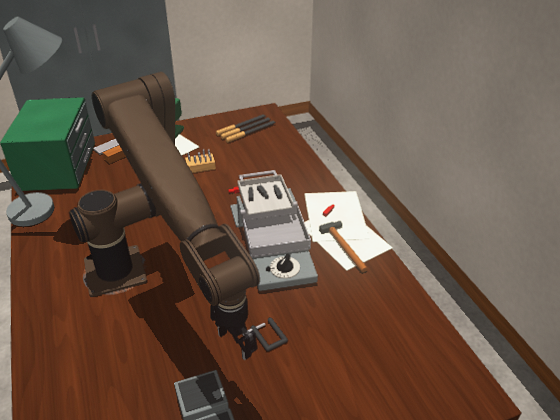

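The top view shows the knob and dial at about (370,242), the pan at (325,235), the tray at (265,228) and the lifting bar at about (221,222). The hammer, clamp and punch block are clear of these. Next I'll enlarge the top view.

```bash
cat > h.py <<'E'
import cv2,numpy as np
from plant import ctrl
def ray(m,uv):
    K=np.array(m['intrinsics']);D=np.array(m['distortion'])
    p=cv2.undistortPoints(np.array(uv,float).reshape(-1,1,2),K,D).reshape(-1,2)
    return np.c_[p[:,0],-p[:,1],-np.ones(len(p))]
def plane(m,T,uv,z):
    d=ray(m,uv)@T[:3,:3].T;o=T[:3,3];z=np.asarray(z,float)
    return o+d*((z-o[2])/d[:,2])[:,None]
E
python3 - <<'E'
import cv2
a=cv2.imread('pics/top0.png')[185:285,205:405]
cv2.imwrite('pics/top0c.png',cv2.resize(a,None,fx=4,fy=4,interpolation=cv2.INTER_CUBIC))
E
```

```text
(no output)
```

View pics/top0c.png

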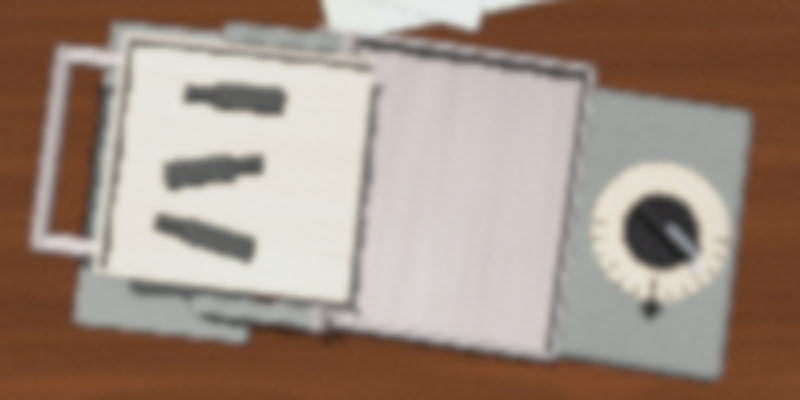

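The enlarged view shows the knob centre at about (370,243) and the diamond at (368,262). The pointer lies to the lower right, about +0.8 rad. The lifting bar runs from about (220,197) to (214,246). I'll turn these into positions.

```bash
python3 - <<'E'
from h import *
m=ctrl.camera_model('top');T=np.array(m['cam_to_world'])
a=cv2.imread('pics/top0.png').astype(int)
b,g,r=a[...,0],a[...,1],a[...,2]
Y,X=np.mgrid[:420,:560]
# dial: white mask + hull circle
w=((r>190)&(b>150)&(np.hypot(X-370,Y-243)<22)).astype(np.uint8)
pts=np.argwhere(w)[:,::-1].astype(np.float32)
h=cv2.convexHull(pts);c,(ma,mi),an=cv2.fitEllipse(h);print('dial px',c,ma,mi)
dark=((r<80)&(np.hypot(X-370,Y-243)<13)).astype(np.uint8)
k=np.argwhere(dark)[:,::-1].mean(0);print('knob dark',k)
dia=np.array([367.75,262.25])
P=plane(m,T,[c,dia],[.047,.049]);print('dial',P, 'dist',np.linalg.norm((P[1]-P[0])[:2]))
d=P[0]-P[1];print('scale yaw by diamond',np.arctan2(d[1],d[0]))
cr=lambda x,y:(205+x/4-.375,185+y/4-.375)
# pan right rim corners, scale body right corners, bar ends
Q=plane(m,T,[cr(592,68),cr(552,357),cr(752,108),cr(720,380)],[.091,.091,.043,.043]);print(Q)
for i in(0,2):
    d=Q[i]-Q[i+1];print('yaw',np.arctan2(d[1],d[0]),'len',np.linalg.norm(d))
# bar: bright pixels in strip left of tray
s=((r>150)&(b>130)&(X<222)&(X>208)&(Y>199)&(Y<244)).astype(np.uint8)
rows=[(X[y][s[y]>0].mean(),y) for y in range(200,243) if s[y].any()]
B=plane(m,T,rows,.127);p=np.polyfit(B[:,0],B[:,1],1);print('bar slope->yaw',np.arctan(p[0]),len(rows),'width px',s.sum()/len(rows))
E_=plane(m,T,[cr(62,46),cr(37,250),cr(130,40),cr(103,272),cr(375,65),cr(355,308)],[.127,.127,.139,.139,.139,.139]);print(E_)
xm=E_[:2,0].mean();print('bar mid',xm,np.polyval(p,xm),'len',np.linalg.norm(E_[0]-E_[1]))
# pointer
ptr=plane(m,T,[cr(690,258),cr(668,224)],[.084,.084]);print('ptr',ptr)
E
```

```text
dial px (369.6775207519531, 242.3514862060547) 33.82223892211914 35.06098556518555
knob dark [369.06770833 242.390625  ]
dial [[ 0.53627203 -0.23545958  0.047     ]
 [ 0.47877341 -0.22724099  0.049     ]] dist 0.058083017505212414
scale yaw by diamond -0.14197384870050211
[[ 0.64926792 -0.18395336  0.091     ]
 [ 0.44530281 -0.1490582   0.091     ]
 [ 0.62625934 -0.30685099  0.043     ]
 [ 0.42893076 -0.27450576  0.043     ]]
yaw -0.16944347237434745 len 0.20692858148155452
yaw -0.1624707589051104 len 0.1999619521670921
bar slope->yaw -0.12798219225884747 43 width px 3.488372093023256
[[ 0.6634314   0.1899793   0.127     ]
 [ 0.52109024  0.20598541  0.127     ]
 [ 0.66476634  0.14126028  0.139     ]
 [ 0.50461922  0.1591661   0.139     ]
 [ 0.64498072 -0.02794742  0.139     ]
 [ 0.4783417  -0.01157907  0.139     ]]
bar mid 0.5922608202331705 0.1979335270609595 len 0.14323827533055244
ptr [[ 0.51367545 -0.24904629  0.084     ]
 [ 0.53785171 -0.23461066  0.084     ]]
```

Request:
{"method": "move_arm", "body": {
  "plan": [
    {"x": 0.041,"y": -0.026,"z": 0},
    {"x": 0.082,"y": -0.052,"z": 0},
    {"x": 0.124,"y": -0.078,"z": 0},
    {"x": 0.165,"y": -0.104,"z": 0},
    {"x": 0.206,"y": -0.129,"z": 0}
  ]
}}

```text
validation failed for argument at $.pl...
```

Request:
{"method": "move_arm", "body": {
  "plan": [
    {"x": 0.041,"y": -0.026,"z": 0,"yaw": -0.03},
    {"x": 0.082,"y": -0.052,"z": 0,"yaw": -0.06},
    {"x": 0.124,"y": -0.078,"z": 0,"yaw": -0.1},
    {"x": 0.165,"y": -0.104,"z": 0,"yaw": -0.13},
    {"x": 0.206,"y": -0.129,"z": 0,"yaw": -0.16}
  ]
}}

```text
validation failed for argument at $.pl...
```

Request:
{"method": "move_arm", "body": {
  "plan": [
    {"x": 0.0,"y": 0,"z": 0},
    {"x": 0,"y": 0,"z": 0}
  ]
}}

```text
validation failed for argument at $.pl...
```

```bash
python3 - <<'E'
from h import *
from scipy.spatial.transform import Rotation as Ro
s=ctrl.get_state();cv2.imwrite('pics/w1.png',ctrl.read_camera('wrist')[:,:,::-1])
np.savez('w1.npz',p=s['eef_pos'],q=s['tcp_rot'])
R=Ro.from_quat(s['tcp_rot']).as_matrix();print(s['time'],s['eef_pos'],np.arctan2(R[1,0],R[0,0]),R[:,2])
E
```

```text
0.1 [ 0.24825786 -0.62703461  0.23003961] 0.37678866573141817 [-4.91998430e-04  2.14524108e-03 -9.99997578e-01]
```

View pics/w1.png

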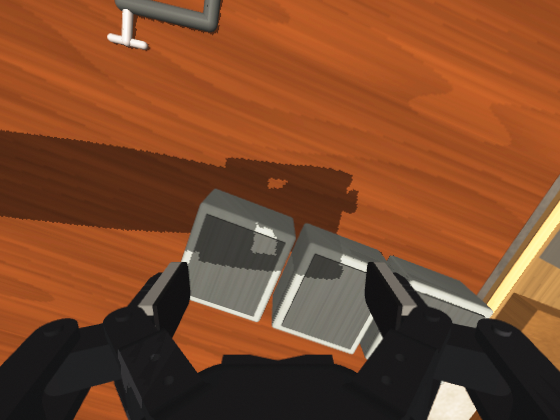

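The moves were refused, probably because every row needs all its fields, so the wrist picture shows only the bins at the start pose. I'll add the missing fields and try again.

Request:
{"method": "move_arm", "body": {
  "plan": [
    {"x": 0.041,"y": -0.026,"z": 0,"yaw": 0,"fingers": 0},
    {"x": 0.082,"y": -0.052,"z": 0,"yaw": 0,"fingers": 0},
    {"x": 0.124,"y": -0.078,"z": 0,"yaw": 0,"fingers": 0},
    {"x": 0.165,"y": -0.104,"z": 0,"yaw": 0,"fingers": 0},
    {"x": 0.206,"y": -0.129,"z": 0,"yaw": 0,"fingers": 0}
  ]
}}

```text
time: 0.65
eef_pos: [0.3932, -0.43, 0.231]
tcp_rot: [0.982, 0.187, -0.0, -0.0]
contact_force: [0.6, -0.0, -0.8]
opening: 0.995
finger_force: 0.0
```

Request:
{"method": "move_arm", "body": {
  "plan": [
    {"x": 0.041,"y": -0.026,"z": 0,"yaw": -0.03,"fingers": 0},
    {"x": 0.082,"y": -0.052,"z": 0,"yaw": -0.06,"fingers": 0},
    {"x": 0.124,"y": -0.078,"z": 0,"yaw": -0.1,"fingers": 0},
    {"x": 0.165,"y": -0.104,"z": 0,"yaw": -0.13,"fingers": 0},
    {"x": 0.206,"y": -0.129,"z": 0,"yaw": -0.16,"fingers": 0}
  ]
}}

```text
time: 1.15
eef_pos: [0.5373, -0.2342, 0.2312]
tcp_rot: [0.964, 0.266, -0.0, -0.0]
contact_force: [0.4, -0.5, 0.5]
opening: 1.001
finger_force: 0.0
```

Request:
{"method": "move_arm", "body": {
  "plan": [
    {"x": 0,"y": 0,"z": 0,"yaw": 0,"fingers": 0},
    {"x": 0,"y": 0,"z": 0,"yaw": 0,"fingers": 0}
  ]
}}

```text
time: 1.35
eef_pos: [0.5368, -0.235, 0.2309]
tcp_rot: [0.964, 0.266, -0.0, -0.0]
contact_force: [-0.6, -0.4, -0.7]
opening: 1.002
finger_force: 0.0
```

```bash
python3 - <<'E'
from h import *
from scipy.spatial.transform import Rotation as Ro
s=ctrl.get_state();cv2.imwrite('pics/w2.png',ctrl.read_camera('wrist')[:,:,::-1])
np.savez('w2.npz',p=s['eef_pos'],q=s['tcp_rot'])
R=Ro.from_quat(s['tcp_rot']).as_matrix();print(s['time'],s['eef_pos'],np.arctan2(R[1,0],R[0,0]),R[:,2])
E
```

```text
1.35 [ 0.53679763 -0.23504908  0.23089127] 0.539335663902262 [-9.29297770e-04  3.37548862e-05 -9.99999568e-01]
```

View pics/w2.png

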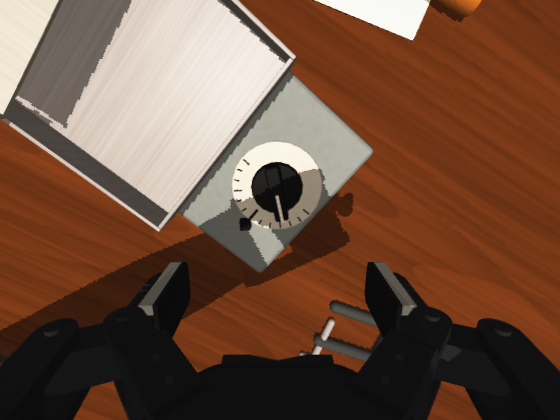

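The wrist view shows the dial centre at about (277,185) and the diamond at (245,224). The pointer runs from (277,196) to (284,221), so it is nearly, but not quite, along the tool's x axis.

```bash
python3 - <<'E'
from h import *
from scipy.spatial.transform import Rotation as Ro
z=np.load('w2.npz');m=ctrl.camera_model('wrist')
W=np.eye(4);W[:3,:3]=Ro.from_quat(z['q']).as_matrix();W[:3,3]=z['p'];T=W@np.array(m['tool_from_camera'])
a=cv2.imread('pics/w2.png').astype(int);r=a[...,2];b=a[...,0]
Y,X=np.mgrid[:420,:560]
w=(r>225)&(abs(X-280)<8)&(Y>193)&(Y<224)&(X-277>-4)
n,l,st,ce=cv2.connectedComponentsWithStats(w.astype(np.uint8))
# pointer (light grey) vs dial: local
g=(r>150)&(X>270)&(X<290)&(Y>194)&(Y<214)&(np.hypot(X-277,Y-187)<26)
pp=np.argwhere(g)[:,::-1];print(len(pp))
P=plane(m,T,[(277,185),(245,224),(277,196),(284,219)],[.048,.049,.084,.084]);print(P)
if len(pp)>8:
    q=plane(m,T,pp,.084)[:,:2];print('ptr centroid',q.mean(0));_,_,V=np.linalg.svd(q-q.mean(0));print('pca ang',np.arctan2(V[0,1],V[0,0]))
d=P[0]-P[1];print('scale yaw',np.arctan2(d[1],d[0]),np.linalg.norm(d))
d=P[2]-P[3];print('bar ang',np.arctan2(d[1],d[0]),np.linalg.norm(d))
# pan right-wall rim edge and scale body edge
Q=plane(m,T,[(294,57),(160,229),(373,152),(262,271)],[.091,.091,.043,.043])
for i in(0,2):
    d=Q[i]-Q[i+1];print('yaw',np.arctan2(d[1],d[0]),np.linalg.norm(d),Q[i:i+2].mean(0))
E
```

```text
34
[[ 0.54066028 -0.23373302  0.048     ]
 [ 0.4825856  -0.22552891  0.049     ]
 [ 0.53788892 -0.23549749  0.084     ]
 [ 0.52074504 -0.25408264  0.084     ]]
ptr centroid [ 0.53145343 -0.24097254]
pca ang -2.3876597626520115
scale yaw -0.14033959947050692 0.05865982923090175
bar ang 0.8257153809299702 0.025284784068352283
yaw -0.1628334572964762 0.2046617971243206 [ 0.55056138 -0.16782784  0.091     ]
yaw -0.1649369208532325 0.18989169872630293 [ 0.53105638 -0.28951593  0.043     ]
```

Request:
{"method": "move_arm", "body": {
  "plan": [
    {"x": 0.001,"y": 0,"z": 0.03,"yaw": -0.1,"fingers": 0},
    {"x": 0.001,"y": 0,"z": 0.07,"yaw": -0.23,"fingers": 0},
    {"x": 0.001,"y": 0,"z": 0.11,"yaw": -0.23,"fingers": 0},
    {"x": 0.001,"y": 0,"z": 0.14,"yaw": -0.23,"fingers": 0},
    {"x": 0.001,"y": 0,"z": 0.165,"yaw": -0.23,"fingers": 0}
  ]
}}

```text
time: 1.9
eef_pos: [0.5354, -0.2369, 0.0639]
tcp_rot: [0.928, 0.373, -0.001, -0.001]
contact_force: [0.4, 0.2, 1.1]
opening: 0.995
finger_force: 0.0
```

Request:
{"method": "move_arm", "body": {
  "plan": [
    {"x": 0,"y": 0,"z": 0,"yaw": 0,"fingers": 1},
    {"x": 0,"y": 0,"z": 0,"yaw": 0,"fingers": 1},
    {"x": 0,"y": 0,"z": 0,"yaw": 0,"fingers": 1},
    {"x": 0,"y": 0,"z": 0,"yaw": 0,"fingers": 1},
    {"x": 0,"y": 0,"z": 0,"yaw": 0,"fingers": 1}
  ],
  "force": 25
}}

```text
time: 2.4
eef_pos: [0.5365, -0.2346, 0.068]
tcp_rot: [0.927, 0.374, -0.001, -0.002]
contact_force: [-3.3, 2.2, 19.4]
opening: 0.156
finger_force: 31.0
```

Request:
{"method": "move_arm", "body": {
  "plan": [
    {"x": 0,"y": 0,"z": 0,"yaw": 0,"fingers": 1},
    {"x": 0,"y": 0,"z": 0,"yaw": 0,"fingers": 1},
    {"x": 0,"y": 0,"z": 0,"yaw": 0,"fingers": 1}
  ]
}}

```text
time: 2.7
eef_pos: [0.5366, -0.2347, 0.0682]
tcp_rot: [0.927, 0.374, -0.001, -0.002]
contact_force: [-6.2, 3.6, 7.5]
opening: 0.156
finger_force: 28.7
```

Request:
{"method": "move_arm", "body": {
  "plan": [
    {"x": 0,"y": 0,"z": -0.003,"yaw": 0.1,"fingers": 1},
    {"x": 0,"y": 0,"z": -0.003,"yaw": 0.23,"fingers": 1},
    {"x": 0,"y": 0,"z": -0.003,"yaw": 0.36,"fingers": 1},
    {"x": 0,"y": 0,"z": -0.003,"yaw": 0.49,"fingers": 1},
    {"x": 0,"y": 0,"z": -0.003,"yaw": 0.6,"fingers": 1}
  ]
}}

```text
time: 3.2
eef_pos: [0.5363, -0.2342, 0.0683]
tcp_rot: [0.997, 0.081, -0.001, -0.001]
contact_force: [-0.7, 1.8, -4.3]
opening: 0.159
finger_force: 27.1
```

Request:
{"method": "move_arm", "body": {
  "plan": [
    {"x": 0,"y": 0,"z": 0,"yaw": 0.1,"fingers": 1},
    {"x": 0,"y": 0,"z": 0,"yaw": 0.2,"fingers": 1},
    {"x": 0,"y": 0,"z": 0,"yaw": 0.28,"fingers": 1},
    {"x": 0,"y": 0,"z": 0,"yaw": 0.325,"fingers": 1},
    {"x": 0,"y": 0,"z": 0,"yaw": 0.325,"fingers": 1}
  ]
}}

```text
time: 3.7
eef_pos: [0.5363, -0.234, 0.0683]
tcp_rot: [0.997, -0.079, -0.002, -0.001]
contact_force: [-1.0, 3.2, -4.2]
opening: 0.16
finger_force: 27.1
```

Request:
{"method": "move_arm", "body": {
  "plan": [
    {"x": 0,"y": 0,"z": 0,"yaw": 0,"fingers": 1},
    {"x": 0,"y": 0,"z": 0,"yaw": 0,"fingers": 1},
    {"x": 0,"y": 0,"z": 0,"yaw": 0,"fingers": 1}
  ]
}}

```text
time: 4.0
eef_pos: [0.5363, -0.234, 0.0682]
tcp_rot: [0.997, -0.079, -0.002, -0.002]
contact_force: [-1.8, 5.0, -4.3]
opening: 0.152
finger_force: 27.0
```

Request:
{"method": "move_arm", "body": {
  "plan": [
    {"x": 0,"y": 0,"z": 0,"yaw": 0,"fingers": 0},
    {"x": 0,"y": 0,"z": 0,"yaw": 0,"fingers": 0},
    {"x": 0,"y": 0,"z": 0,"yaw": 0,"fingers": 0},
    {"x": 0,"y": 0,"z": 0,"yaw": 0,"fingers": 0},
    {"x": 0,"y": 0,"z": 0,"yaw": 0,"fingers": 0}
  ]
}}

```text
time: 4.5
eef_pos: [0.5379, -0.2362, 0.07]
tcp_rot: [0.997, -0.079, 0.001, 0.0]
contact_force: [-0.3, -0.2, -1.1]
opening: 0.985
finger_force: 0.0
```

Request:
{"method": "move_arm", "body": {
  "plan": [
    {"x": 0,"y": 0,"z": -0.03,"yaw": 0,"fingers": 0},
    {"x": 0,"y": 0,"z": -0.07,"yaw": 0,"fingers": 0},
    {"x": 0,"y": 0,"z": -0.11,"yaw": 0,"fingers": 0},
    {"x": 0,"y": 0,"z": -0.15,"yaw": 0,"fingers": 0},
    {"x": 0,"y": 0,"z": -0.15,"yaw": 0,"fingers": 0}
  ]
}}

```text
time: 5.0
eef_pos: [0.5407, -0.2378, 0.2277]
tcp_rot: [0.997, -0.079, 0.006, 0.004]
contact_force: [0.2, -0.7, 0.8]
opening: 1.002
finger_force: 0.0
```

```bash
python3 - <<'E'
from h import *
s=ctrl.get_state();a=ctrl.read_camera('wrist')[:,:,::-1];cv2.imwrite('pics/w3.png',a)
np.savez('w3.npz',p=s['eef_pos'],q=s['tcp_rot']);print(s['time'],s['eef_pos'])
cv2.imwrite('pics/w3c.png',cv2.resize(a[110:290,160:400],None,fx=3,fy=3,interpolation=cv2.INTER_CUBIC))
E
```

```text
5.0 [ 0.54073228 -0.23782336  0.22766142]
```

View pics/w3c.png

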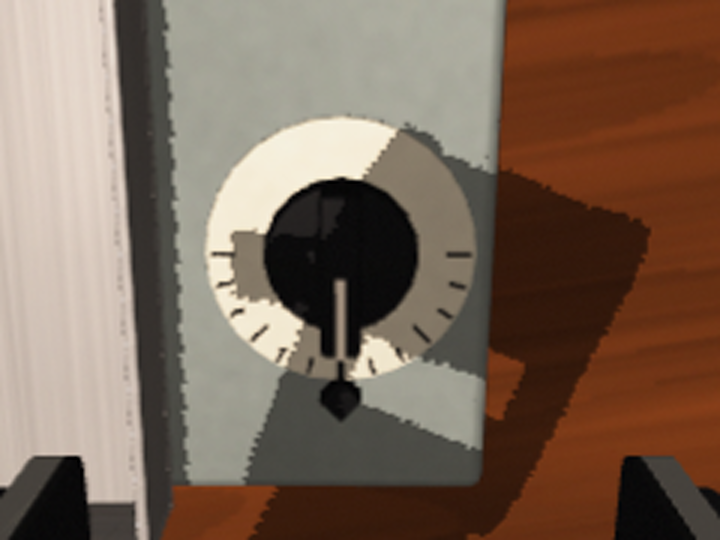

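The pointer sits exactly on the zero tick and the diamond: crop column 340 for both, pointer tip at (340,355), diamond at (340,398). Next I'll move over to the tray bar.

Request:
{"method": "move_arm", "body": {
  "plan": [
    {"x": -0.001,"y": -0.04,"z": 0,"yaw": -0.01,"fingers": 0.3},
    {"x": -0.003,"y": -0.085,"z": 0,"yaw": -0.02,"fingers": 0.5},
    {"x": -0.004,"y": -0.13,"z": 0,"yaw": -0.04,"fingers": 0.69},
    {"x": -0.005,"y": -0.175,"z": 0,"yaw": -0.04,"fingers": 0.69},
    {"x": -0.0065,"y": -0.22,"z": 0,"yaw": -0.04,"fingers": 0.69}
  ]
}}

```text
time: 5.55
eef_pos: [0.5648, -0.0156, 0.2175]
tcp_rot: [0.998, -0.059, -0.001, -0.0]
contact_force: [0.5, -0.5, -0.3]
opening: 0.307
finger_force: 0.0
```

Request:
{"method": "move_arm", "body": {
  "plan": [
    {"x": 0,"y": -0.045,"z": 0,"yaw": 0,"fingers": 0.69},
    {"x": 0.001,"y": -0.09,"z": 0,"yaw": 0,"fingers": 0.69},
    {"x": 0.002,"y": -0.135,"z": 0,"yaw": 0,"fingers": 0.69},
    {"x": 0.002,"y": -0.18,"z": 0,"yaw": 0,"fingers": 0.69},
    {"x": 0.002,"y": -0.216,"z": 0,"yaw": 0,"fingers": 0.69}
  ]
}}

```text
time: 6.05
eef_pos: [0.5922, 0.1992, 0.2173]
tcp_rot: [0.998, -0.059, -0.001, 0.0]
contact_force: [0.1, -0.2, 0.3]
opening: 0.308
finger_force: 0.0
```

Request:
{"method": "move_arm", "body": {
  "plan": [
    {"x": 0,"y": 0,"z": 0,"yaw": 0,"fingers": 0.69},
    {"x": 0,"y": 0,"z": 0,"yaw": 0,"fingers": 0.69},
    {"x": 0,"y": 0,"z": 0,"yaw": 0,"fingers": 0.69}
  ]
}}

```text
time: 6.35
eef_pos: [0.5927, 0.1958, 0.2182]
tcp_rot: [0.998, -0.059, -0.001, 0.0]
contact_force: [0.1, -1.0, -0.1]
opening: 0.309
finger_force: 0.0
```

```bash
python3 - <<'E'
from h import *
s=ctrl.get_state();a=ctrl.read_camera('wrist')[:,:,::-1];cv2.imwrite('pics/w4.png',a)
np.savez('w4.npz',p=s['eef_pos'],q=s['tcp_rot']);print(s['time'],s['eef_pos'],s['tcp_rot'],s['opening'])
E
```

```text
6.35 [0.59269155 0.19581231 0.21818295] [ 9.98228711e-01 -5.94846923e-02 -8.91197987e-04  4.65839489e-04] 0.3089978790041559
```

View pics/w4.png

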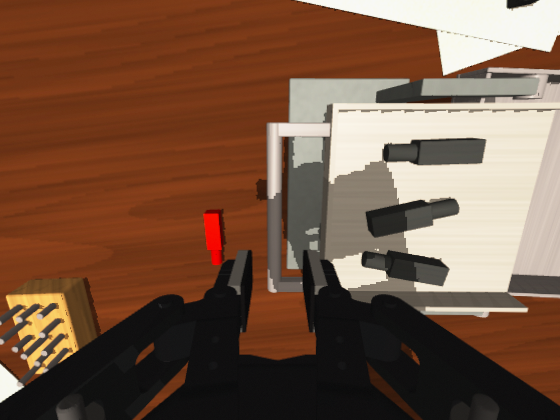

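The wrist view shows the bar as a vertical strip at about columns 268–281, rows 124–292. The fingers straddle its line, and the blanks and the red decoy are clear.

```bash
python3 - <<'E'
from h import *
from scipy.spatial.transform import Rotation as Ro
z=np.load('w4.npz');m=ctrl.camera_model('wrist')
W=np.eye(4);W[:3,:3]=Ro.from_quat(z['q']).as_matrix();W[:3,3]=z['p'];T=W@np.array(m['tool_from_camera'])
P=plane(m,T,[(274,130),(274.5,284),(274,208),(268,208),(281,208)],.127)
print(P, 'len',np.linalg.norm(P[0]-P[1]));d=P[0]-P[1];print('yaw',np.arctan2(d[1],d[0]),'mid',(P[0]+P[1])/2)
print('in tool',((P[0]+P[1])/2-z['p'])@W[:3,:3])
E
```

```text
[[0.65944365 0.18975201 0.127     ]
 [0.52854516 0.2054185  0.127     ]
 [0.59835205 0.1972751  0.127     ]
 [0.59893533 0.20214022 0.127     ]
 [0.59767152 0.19159906 0.127     ]] len 0.13183267584724023
yaw -0.11911766396642655 mid [0.5939944  0.19758526 0.127     ]
in tool [ 0.00124026 -0.0020096   0.09117892]
```

Request:
{"method": "move_arm", "body": {
  "plan": [
    {"x": 0.001,"y": -0.002,"z": 0.03,"yaw": 0,"fingers": 0.69},
    {"x": 0.001,"y": -0.002,"z": 0.06,"yaw": 0,"fingers": 0.69},
    {"x": 0.001,"y": -0.002,"z": 0.09,"yaw": 0,"fingers": 0.69},
    {"x": 0.001,"y": -0.002,"z": 0.108,"yaw": 0,"fingers": 0.69},
    {"x": 0.001,"y": -0.002,"z": 0.108,"yaw": 0,"fingers": 0.69}
  ]
}}

```text
time: 6.9
eef_pos: [0.5919, 0.1968, 0.1074]
tcp_rot: [0.998, -0.06, -0.004, 0.001]
contact_force: [0.2, 0.2, -1.1]
opening: 0.31
finger_force: 0.0
```

Request:
{"method": "move_arm", "body": {
  "plan": [
    {"x": 0,"y": 0,"z": 0,"yaw": 0,"fingers": 1},
    {"x": 0,"y": 0,"z": 0,"yaw": 0,"fingers": 1},
    {"x": 0,"y": 0,"z": 0,"yaw": 0,"fingers": 1},
    {"x": 0,"y": 0,"z": 0,"yaw": 0,"fingers": 1},
    {"x": 0,"y": 0,"z": 0,"yaw": 0,"fingers": 1}
  ],
  "force": 40
}}

```text
time: 7.4
eef_pos: [0.5948, 0.1981, 0.1119]
tcp_rot: [0.998, -0.059, 0.001, 0.001]
contact_force: [0.1, -4.2, -1.7]
opening: 0.122
finger_force: 39.1
```

```bash
python3 -c "
import numpy as np
p0=np.array([195,12.])
for t in np.arange(0,.91,.05):
    c,s=np.cos(t),np.sin(t);y=195*c-12*s;z=195*s+12*c;print(round(t,2),'back to hinge',round(195-y,1),'up',round(z-12,1))"
```

```text
0.0 back to hinge 0.0 up 0.0
0.05 back to hinge 0.8 up 9.7
0.1 back to hinge 2.2 up 19.4
0.15 back to hinge 4.0 up 29.0
0.2 back to hinge 6.3 up 38.5
0.25 back to hinge 9.0 up 47.9
0.3 back to hinge 12.3 up 57.1
0.35 back to hinge 15.9 up 66.1
0.4 back to hinge 20.1 up 75.0
0.45 back to hinge 24.6 up 83.6
0.5 back to hinge 29.6 up 92.0
0.55 back to hinge 35.0 up 100.2
0.6 back to hinge 40.8 up 108.0
0.65 back to hinge 47.0 up 115.6
0.7 back to hinge 53.6 up 122.8
0.75 back to hinge 60.5 up 129.7
0.8 back to hinge 67.8 up 136.2
0.85 back to hinge 75.3 up 142.4
0.9 back to hinge 83.2 up 148.2
```

Request:
{"method": "move_arm", "body": {
  "plan": [
    {"x": 0,"y": 0.001,"z": -0.01,"yaw": 0,"fingers": 1},
    {"x": 0,"y": 0.002,"z": -0.019,"yaw": 0,"fingers": 1},
    {"x": 0,"y": 0.004,"z": -0.029,"yaw": 0,"fingers": 1},
    {"x": 0,"y": 0.006,"z": -0.038,"yaw": 0,"fingers": 1},
    {"x": 0,"y": 0.009,"z": -0.048,"yaw": 0,"fingers": 1}
  ]
}}

```text
time: 7.9
eef_pos: [0.5936, 0.1895, 0.16]
tcp_rot: [0.998, -0.059, 0.001, -0.0]
contact_force: [4.0, -4.7, -6.7]
opening: 0.123
finger_force: 38.8
```

Request:
{"method": "move_arm", "body": {
  "plan": [
    {"x": 0,"y": 0.003,"z": -0.009,"yaw": 0,"fingers": 1},
    {"x": 0,"y": 0.007,"z": -0.018,"yaw": 0,"fingers": 1},
    {"x": 0,"y": 0.011,"z": -0.027,"yaw": 0,"fingers": 1},
    {"x": 0,"y": 0.013,"z": -0.031,"yaw": 0,"fingers": 1},
    {"x": 0,"y": 0.016,"z": -0.036,"yaw": 0,"fingers": 1}
  ]
}}

```text
time: 8.4
eef_pos: [0.5918, 0.1746, 0.1961]
tcp_rot: [0.998, -0.059, 0.001, -0.001]
contact_force: [4.9, 1.7, -4.5]
opening: 0.12
finger_force: 39.0
```

Request:
{"method": "move_arm", "body": {
  "plan": [
    {"x": 0,"y": 0.001,"z": -0.002,"yaw": 0,"fingers": 1},
    {"x": 0,"y": 0.002,"z": -0.0035,"yaw": 0,"fingers": 1},
    {"x": 0,"y": 0.003,"z": -0.005,"yaw": 0,"fingers": 1},
    {"x": 0,"y": 0.004,"z": -0.007,"yaw": 0,"fingers": 1},
    {"x": 0,"y": 0.005,"z": -0.0085,"yaw": 0,"fingers": 1}
  ]
}}

```text
time: 8.9
eef_pos: [0.5912, 0.17, 0.2044]
tcp_rot: [0.998, -0.059, 0.001, -0.001]
contact_force: [3.4, 3.2, -2.8]
opening: 0.123
finger_force: 38.9
```

Request:
{"method": "move_arm", "body": {
  "plan": [
    {"x": 0,"y": 0.001,"z": -0.002,"yaw": 0,"fingers": 1},
    {"x": 0,"y": 0.002,"z": -0.0035,"yaw": 0,"fingers": 1},
    {"x": 0,"y": 0.003,"z": -0.005,"yaw": 0,"fingers": 1},
    {"x": 0,"y": 0.004,"z": -0.007,"yaw": 0,"fingers": 1},
    {"x": 0,"y": 0.005,"z": -0.008,"yaw": 0,"fingers": 1}
  ]
}}

```text
time: 9.4
eef_pos: [0.5906, 0.165, 0.2124]
tcp_rot: [0.998, -0.059, 0.001, -0.001]
contact_force: [4.4, 2.7, -3.2]
opening: 0.12
finger_force: 39.0
```

Request:
{"method": "move_arm", "body": {
  "plan": [
    {"x": 0,"y": 0.001,"z": -0.002,"yaw": 0,"fingers": 1},
    {"x": 0,"y": 0.002,"z": -0.0035,"yaw": 0,"fingers": 1},
    {"x": 0,"y": 0.003,"z": -0.005,"yaw": 0,"fingers": 1},
    {"x": 0,"y": 0.004,"z": -0.0065,"yaw": 0,"fingers": 1},
    {"x": 0,"y": 0.006,"z": -0.008,"yaw": 0,"fingers": 1}
  ]
}}

```text
time: 9.9
eef_pos: [0.5899, 0.1592, 0.2208]
tcp_rot: [0.998, -0.059, 0.001, -0.001]
contact_force: [4.1, 4.0, -0.3]
opening: 0.12
finger_force: 39.2
```

Request:
{"method": "move_arm", "body": {
  "plan": [
    {"x": 0,"y": 0.001,"z": -0.002,"yaw": 0,"fingers": 1},
    {"x": 0,"y": 0.0025,"z": -0.0035,"yaw": 0,"fingers": 1},
    {"x": 0,"y": 0.004,"z": -0.005,"yaw": 0,"fingers": 1},
    {"x": 0,"y": 0.005,"z": -0.0065,"yaw": 0,"fingers": 1},
    {"x": 0,"y": 0.006,"z": -0.0075,"yaw": 0,"fingers": 1}
  ]
}}

```text
time: 10.4
eef_pos: [0.5891, 0.1532, 0.2286]
tcp_rot: [0.998, -0.059, 0.001, -0.001]
contact_force: [4.5, 4.6, -0.6]
opening: 0.119
finger_force: 39.0
```

```bash
python3 - <<'E'
from h import *
s=ctrl.get_state();a=ctrl.read_camera('side')[:,:,::-1];b=ctrl.read_camera('top')[:,:,::-1]
print(s['time'],s['eef_pos'])
f=lambda i:cv2.resize(i,(390,390),interpolation=cv2.INTER_CUBIC)
cv2.imwrite('pics/l5.png',np.hstack([f(a[165:295,210:340]),f(b[165:295,250:380])]))
E
```

```text
10.4 [0.5891493  0.15323548 0.2285918 ]
```

View pics/l5.png

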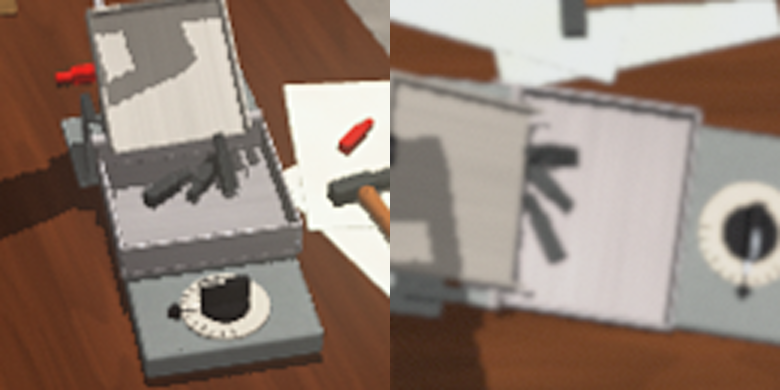

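All three blanks have left the tray and lie in the pan near the lip, at about (145–235,180) in the side crop and (550,200) in the top crop. I'll tip further so they come clear of the lip, then look again.

Request:
{"method": "move_arm", "body": {
  "plan": [
    {"x": 0,"y": 0.005,"z": -0.006,"yaw": 0,"fingers": 1},
    {"x": 0,"y": 0.01,"z": -0.0115,"yaw": 0,"fingers": 1},
    {"x": 0,"y": 0.016,"z": -0.017,"yaw": 0,"fingers": 1},
    {"x": 0,"y": 0.021,"z": -0.022,"yaw": 0,"fingers": 1},
    {"x": 0,"y": 0.026,"z": -0.026,"yaw": 0,"fingers": 1}
  ]
}}

```text
time: 11.0
eef_pos: [0.586, 0.1275, 0.2553]
tcp_rot: [0.998, -0.059, 0.001, -0.002]
contact_force: [3.2, 5.0, 0.2]
opening: 0.116
finger_force: 39.0
```

Request:
{"method": "move_arm", "body": {
  "plan": [
    {"x": 0,"y": 0,"z": 0,"yaw": 0,"fingers": 1},
    {"x": 0,"y": 0,"z": 0,"yaw": 0,"fingers": 1},
    {"x": 0,"y": 0,"z": 0,"yaw": 0,"fingers": 1}
  ]
}}

```text
time: 11.3
eef_pos: [0.5861, 0.1276, 0.2553]
tcp_rot: [0.998, -0.059, 0.001, -0.001]
contact_force: [2.2, 6.0, 4.9]
opening: 0.12
finger_force: 39.4
```

```bash
python3 - <<'E'
from h import *
s=ctrl.get_state();a=ctrl.read_camera('side')[:,:,::-1];b=ctrl.read_camera('top')[:,:,::-1]
print(s['time'],s['eef_pos'])
f=lambda i:cv2.resize(i,(390,390),interpolation=cv2.INTER_CUBIC)
cv2.imwrite('pics/l6.png',np.hstack([f(a[165:295,210:340]),f(b[165:295,250:380])]))
E
```

```text
11.3 [0.5860603  0.12763791 0.25533078]
```

View pics/l6.png

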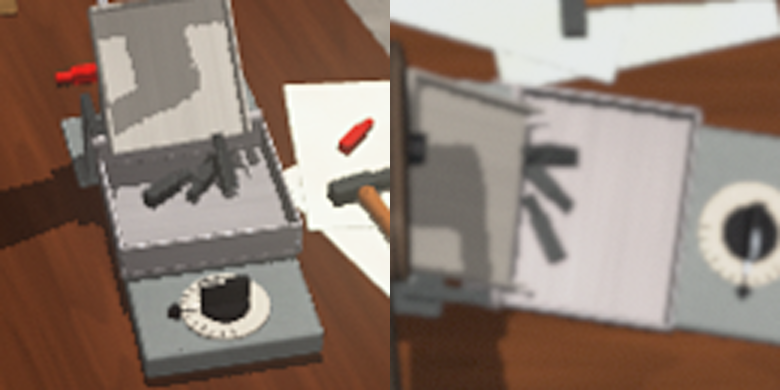

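The blanks haven't moved since the last view, so they are settled in the pan. I'll lower the tray along the same arc.

Request:
{"method": "move_arm", "body": {
  "plan": [
    {"x": 0,"y": -0.0055,"z": 0.0055,"yaw": 0,"fingers": 1},
    {"x": 0,"y": -0.0125,"z": 0.012,"yaw": 0,"fingers": 1},
    {"x": 0,"y": -0.0195,"z": 0.019,"yaw": 0,"fingers": 1},
    {"x": 0,"y": -0.026,"z": 0.0265,"yaw": 0,"fingers": 1},
    {"x": 0,"y": -0.032,"z": 0.034,"yaw": 0,"fingers": 1}
  ]
}}

```text
time: 11.9
eef_pos: [0.59, 0.1594, 0.2209]
tcp_rot: [0.998, -0.059, 0.001, -0.0]
contact_force: [2.3, 4.5, 4.3]
opening: 0.12
finger_force: 40.3
```

Request:
{"method": "move_arm", "body": {
  "plan": [
    {"x": 0,"y": -0.006,"z": 0.008,"yaw": 0,"fingers": 1},
    {"x": 0,"y": -0.0115,"z": 0.016,"yaw": 0,"fingers": 1},
    {"x": 0,"y": -0.0165,"z": 0.0245,"yaw": 0,"fingers": 1},
    {"x": 0,"y": -0.021,"z": 0.033,"yaw": 0,"fingers": 1},
    {"x": 0,"y": -0.025,"z": 0.042,"yaw": 0,"fingers": 1}
  ]
}}

```text
time: 12.4
eef_pos: [0.5929, 0.1834, 0.1772]
tcp_rot: [0.998, -0.059, 0.001, 0.0]
contact_force: [3.2, 4.7, 1.7]
opening: 0.122
finger_force: 41.4
```

Request:
{"method": "move_arm", "body": {
  "plan": [
    {"x": 0,"y": -0.0035,"z": 0.009,"yaw": 0,"fingers": 1},
    {"x": 0,"y": -0.007,"z": 0.018,"yaw": 0,"fingers": 1},
    {"x": 0,"y": -0.01,"z": 0.0275,"yaw": 0,"fingers": 1},
    {"x": 0,"y": -0.012,"z": 0.037,"yaw": 0,"fingers": 1},
    {"x": 0,"y": -0.014,"z": 0.0465,"yaw": 0,"fingers": 1}
  ]
}}

```text
time: 12.9
eef_pos: [0.5944, 0.1962, 0.13]
tcp_rot: [0.998, -0.059, 0.0, 0.001]
contact_force: [4.9, 0.8, -0.2]
opening: 0.122
finger_force: 42.5
```

Request:
{"method": "move_arm", "body": {
  "plan": [
    {"x": 0,"y": -0.001,"z": 0.008,"yaw": 0,"fingers": 1},
    {"x": 0,"y": -0.002,"z": 0.014,"yaw": 0,"fingers": 1},
    {"x": 0,"y": -0.002,"z": 0.019,"yaw": 0,"fingers": 1},
    {"x": 0,"y": -0.002,"z": 0.0195,"yaw": 0,"fingers": 1},
    {"x": 0,"y": -0.002,"z": 0.0195,"yaw": 0,"fingers": 1}
  ]
}}

```text
time: 13.4
eef_pos: [0.5944, 0.1981, 0.1124]
tcp_rot: [0.998, -0.059, -0.0, 0.001]
contact_force: [0.6, -1.3, 5.9]
opening: 0.123
finger_force: 43.4
```

Request:
{"method": "move_arm", "body": {
  "plan": [
    {"x": 0,"y": 0,"z": 0,"yaw": 0,"fingers": 0.69},
    {"x": 0,"y": 0,"z": 0,"yaw": 0,"fingers": 0.69},
    {"x": 0,"y": 0,"z": 0,"yaw": 0,"fingers": 0.69},
    {"x": 0,"y": 0,"z": 0,"yaw": 0,"fingers": 0.69}
  ]
}}

```text
time: 13.8
eef_pos: [0.5935, 0.1987, 0.1105]
tcp_rot: [0.998, -0.059, -0.001, 0.0]
contact_force: [-0.4, 0.2, 1.0]
opening: 0.309
finger_force: 0.0
```

Request:
{"method": "move_arm", "body": {
  "plan": [
    {"x": 0,"y": 0,"z": -0.02,"yaw": 0,"fingers": 0.69},
    {"x": 0,"y": 0,"z": -0.05,"yaw": 0,"fingers": 0.69},
    {"x": 0,"y": 0,"z": -0.08,"yaw": 0,"fingers": 0.69},
    {"x": 0,"y": 0,"z": -0.11,"yaw": 0,"fingers": 0.69},
    {"x": 0,"y": 0,"z": -0.13,"yaw": 0,"fingers": 0.69}
  ]
}}

```text
time: 14.3
eef_pos: [0.5948, 0.199, 0.2438]
tcp_rot: [0.998, -0.059, 0.001, -0.0]
contact_force: [-0.2, -0.2, -0.6]
opening: 0.311
finger_force: 0.0
```

Request:
{"method": "move_arm", "body": {
  "plan": [
    {"x": 0,"y": -0.03,"z": 0,"yaw": 0,"fingers": 0.69},
    {"x": 0,"y": -0.07,"z": 0,"yaw": 0,"fingers": 0.69},
    {"x": 0,"y": -0.1,"z": 0,"yaw": 0,"fingers": 0.69},
    {"x": 0,"y": -0.1,"z": 0,"yaw": 0,"fingers": 0.69},
    {"x": 0,"y": -0.1,"z": 0,"yaw": 0,"fingers": 0.69}
  ]
}}

```text
time: 14.8
eef_pos: [0.6056, 0.2984, 0.2406]
tcp_rot: [0.998, -0.058, -0.001, 0.001]
contact_force: [0.2, 0.3, -0.1]
opening: 0.308
finger_force: 0.0
```

```bash
python3 - <<'E'
from h import *
s=ctrl.get_state();a=ctrl.read_camera('side')[:,:,::-1];b=ctrl.read_camera('top')[:,:,::-1]
print(s['time'],s['eef_pos'],s['contact_force'])
f=lambda i:cv2.resize(i,(390,390),interpolation=cv2.INTER_CUBIC)
cv2.imwrite('pics/l7.png',np.hstack([f(a[165:295,210:340]),f(b[165:295,250:380])]))
E
```

```text
14.8 [0.60562326 0.29840875 0.24056919] [ 0.1917186   0.30308288 -0.07165613]
```

View pics/l7.png

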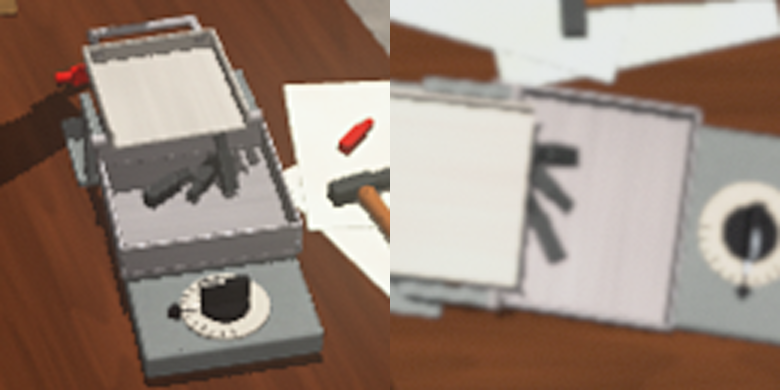

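The tray is down, the arm is clear and the pointer is on zero. All three blanks lie in the pan, with the rightmost, at about (228,165) in the side crop, leaning near the lip. I'll check its height by casting rays across the two views.

```bash
python3 - <<'E'
from h import *
M={n:ctrl.camera_model(n) for n in('top','side')};T={n:np.array(M[n]['cam_to_world']) for n in M}
t=lambda x,y:(250+(x-390)/3-.33,165+y/3-.33)
s=lambda x,y:(210+x/3-.33,165+y/3-.33)
def tri(a,b):
    d1=T['top'][:3,:3]@ray(M['top'],[a])[0];d2=T['side'][:3,:3]@ray(M['side'],[b])[0]
    o1,o2=T['top'][:3,3],T['side'][:3,3]
    k=np.linalg.lstsq(np.c_[d1,-d2],o2-o1,rcond=None)[0];p,q=o1+k[0]*d1,o2+k[1]*d2
    return (p+q)/2,np.linalg.norm(p-q)
c=np.array([0.5473,-.1665])+.1*np.array([.16,.987])
ex,ey=np.array([.987,-.16]),np.array([.16,.987])
def show(n,P):
    P=np.atleast_2d(P)
    for p in P: print(n,np.round([(p[:2]-c)@ex,(p[:2]-c)@ey,p[2]-.05],3))
p,e=tri(t(577,155),s(231,195));show('right low',p);print(e)
p,e=tri(t(558,262),s(150,203));show('left low',p);print(e)
p,e=tri(t(566,208),s(195,200));show('mid low',p);print(e)
# upper end of the right one: side ray cut with the blank's vertical plane y (pan y = 60..95)
d=T['side'][:3,:3]@ray(M['side'],[s(219,138)])[0];o=T['side'][:3,3]
for y in(.05,.065,.08,.095):
    k=(y-(o[:2]-c)@ey)/(d[:2]@ey);show('right up?',o+k*d)
E
python3 - <<'E'
import cv2
a=cv2.imread('pics/l7.png')[110:230,100:310];cv2.imwrite('pics/l7c.png',cv2.resize(a,None,fx=3,fy=3,interpolation=cv2.INTER_CUBIC))
E
```

```text
right low [ 0.049  0.006 -0.001]
0.002883265376846996
left low [-0.053  0.01   0.001]
0.005634071255393385
mid low [ 0.001  0.009 -0.004]
0.0065063199253581104
right up? [0.042 0.05  0.053]
right up? [0.046 0.065 0.04 ]
right up? [0.049 0.08  0.028]
right up? [0.052 0.095 0.016]
```

View pics/l7c.png

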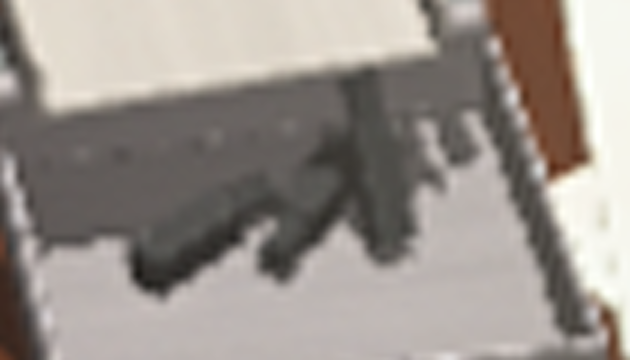

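This crop shows all three blanks with their lower ends on the pan floor. The right one leans on its neighbour with its middle about 20 mm above the floor, well inside the 40 mm limit. I'll hand the job in.

```bash
python3 -c "
from plant import ctrl
print(ctrl.sign_off())"
```

```text
the job is handed in; nothing more can be done
None
```

The job is handed in at about 15 s of the 56 s allowed; the sign-off gave no verdict, but the last pictures show the tare pointer on zero, all three blanks in the pan, the tray back down and the arm clear.

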